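# Weigh a greased bearing under the draught shield

## Task

Weigh the freshly greased bearing that lies on the blue mat: slide the balance's glass roof all the way open, set the bearing gently down flat in the middle of the pan, the same way up as it lies now, and slide the roof fully shut so that no draught disturbs the reading. Do not press hard on the pan or drop the bearing onto it, and leave the other things on the bench where they are.

Things in the scene. Friction and masses are not known exactly. Their poses are not given: they have to be found in the camera images.
- balance: White precision balance, 275 mm deep, 196 mm wide, fixed to the table. Origin on the table top under the pan's centre; x points from its front (display, 110 mm before the origin) to its back (165 mm behind), y to its left. Round the pan is a glass chamber, inside 142 (x) by 162 mm (y); the track rails along both sides, 90 mm left and right of the origin, are its highest fixed part, top at z = 124 mm.
- pan_centre (a point): Centre of the top face of the unloaded round bright steel pan over a dark chamber floor (100 mm diameter, 4 mm thick), 66 mm above the table, middle of the chamber; axes as the balance. The rails end 58 mm above the pan, the roof glass is 44 mm above it.
- pan (a joint): How far the pan has sunk, m: 0 unloaded; sprung, about 0.33 mm per newton (the bearing alone sinks it about 0.4 mm), stop at 6 mm. More than 3 mm (about 9 N) overloads the weighing cell.
- roof (a joint): Travel of the front leaf of the glass roof along the tracks towards the back of the balance (its +x), m: 0 = shut, 0.145 = fully open. Starts shut or up to 30 mm ajar. Two overlapping 80 mm leaves: the rear one is linked and follows by itself at half the travel, both ending stacked over the housing behind the chamber. Friction 1 to 2 N; stays where left.
- roof_handle (a point): Centre of the black handle bar across the front edge of the front roof leaf; moves with it; axes as the balance. Bar 12 mm thick (x), 54 mm long (y), top 15 mm above this point; the glass is 15.5 mm below it, with a 20 mm wide, 2.5 mm high foot round the bar. Roof shut: this point is 63 mm before the pan centre (along the balance's x) and 136 mm above the table; fully open: 82 mm behind it.
- bearing_centre (a point): Centre (half-way up) of the bearing to be weighed: steel taper roller bearing cone, 50 mm diameter, 18 mm high, broad end up, 0.08 to 0.17 kg, the one lying on the blue mat (other bearings like it lie on the bare table far right). Grip it across its diameter. z up.
- mat: Blue rubber mat, 190 x 130 x 3 mm, long side along its x, fixed to the table; origin at the centre of its underside. Its place and the balance's may be exchanged.
- brush: Bystander: brush with wooden handle, 196 x 36 x 12 mm, lying along the right edge of the mat, about 65 to 85 mm from the bearing (centre to centre). Origin at the middle of its underside.
- caliper: Bystander: digital caliper, 225 mm long, lying on the table far right. Origin at its middle, underside.
- marker: Bystander: black and red marker, 132 mm long, front left of the table. Origin near its middle, underside.
- spare_bearing: Bystander: the nearest of the other bearings on the bare table far right; same kind. Origin at the centre of its underside.

How it is judged:
By the outcome, as a careful person would: the job done as asked, in the order asked, and still so for the second after the job is handed in, with the robot touching nothing.
It also fails if it takes over 59 s, if anything falls off the work surface, if the arm or the gripper's body presses on something with over 40 N, if the wrist force passes 120 N, or if a joint passes its speed limit or range.

## Robot

A 6-joint arm with a two-finger parallel gripper is mounted at the origin on a cart in front of the work surface, level with it; the furniture and walls round the work are solid. World frame = base frame: x ahead of the robot, y to its left, z up, the work surface at z = 0. Lengths are in m, angles in rad, forces in N, time in s.
With the tool pointing down it reaches from about 0.325 to 0.775 m from the base axis. Payload 5.5 kg.
Tool frame: the origin (TCP) lies midway between the tips of the shut fingers; the grasp point (between the pads) lies 19 mm behind it; z points along the fingers, y is the line along which they close (so a half turn about z gives the same grasp; the last joint's range is limited). The gripper opens to 85 mm and grips with 20 to 120 N. Pads are 22 mm wide; open, the fingers measure 114 mm over their backs; the gripper's body (76 mm by 85 mm) begins 54 mm behind the grasp point. The pads swing forward as they close: fully open they stand 13 mm farther back than shut.
Start: joints at [1.221, 0.091, 1.231, -0, 1.82, -0.057], TCP at [0.173, 0.574, 0.203] pointing down, gripper open.
Joint ranges: [-2.87, 2.87], [-0.86, 2.18], [0.17, 2.46], [-1.51, 4.65], [0.06, 2.69], [-2.65, 2.65]. Speed limits (rad/s): [2.57, 2.57, 3.01, 3.14, 3.14, 3.14].

## Interface

Orientations are given as a unit quaternion [w, x, y, z].
In Python, from station import state, read_camera, finish_job, boxes_of gives the robot as it stands.
- The arm moves only by the shell command python3 -m creep 'ROWS' [FORCE]. ROWS is JSON, a list of rows, each a list of 3 entries, a list of its own where there are three numbers: the closure, from 0 (fully open) to 1 (shut), then the shift along the tool's x, y, z in m, then the turn about the tool's z in degrees. A call has exactly 8 rows; each row shifts and turns the commanded pose from where the row before left it, along the tool's axes as they then stand; what a row does not reach is not made up. A row lasts 1/10 s, in which the tool goes at most 50 mm and 8.59 degrees, less where a joint would pass 70% of its speed; a pose out of reach is approached as far as the arm can. A call with a gripper value outside its range is refused whole. The fingers move at their own pace and stop on an object; FORCE is the grip in N (left out, the last holds). Time passes only in rows, so rows that do not move let the fingers close, or fill a call up. It gives the time, the measured TCP pose, the force, the opening and the grip force at its end, in the units of the state.
- state(): the state, without advancing time (a new reading comes with each control period).
- read_camera(name): name is "scene" or "top" or "wrist"; returns a dict with "color" (480x640x3 uint8, red, green, blue), "fov_y" (degrees; the focal length in pixels is half the picture's height over the tangent of half this angle, whatever the lens; pixels are square), "cx", "cy" (the principal point, pixels), "k1" (the pictures are not rectified: a ray, as slopes to the right and down, at radius r is drawn at 1 + k1 r^2 times it, then the intrinsics apply), "R" (3x3) and "t" (3): a world point X has camera coordinates R X + t. Camera axes: x right, y down, z forward; pixel columns grow to the right and rows downward; lengths in m; the calibration is good to about 2 mm. A picture is of the moment at which its call begins. There is no depth.
- finish_job(): hands the job in; it is judged then, once.
Trained networks look in the newest picture that a camera, given by its name, has taken for a name from the list of things; names that differ only in an ending like _2 or _b are one class to them, and where a whole thing is asked for, a point or a joint stands for the part that bears it (a point fixed in the world has none). Each returns a list of dicts, best first, with "conf" (0 to 1); they miss things now and then, are a little off and sometimes report something else, mostly with a low value. They report only what shows in the picture. A call takes as long as a camera call.
- boxes_of(camera, target): "centre" ([column, row] in pixels, amid what is visible of it).
The state is a dict: "t": time; "joint_positions": joint angles; "joint_vel": joint speeds; "tau": joint torques, N m; "position": TCP position; "tcp_rot": TCP orientation; "ft_force": force on the tool from outside, world axes, zero at the start; "moment": the same for the moment, N m; "gripper_width": finger opening in m; "gripper_force": force on a finger pad.
Only numpy, scipy, OpenCV 4.12 (cv2) and the standard library are available. Lean on these libraries where they do the work, as an engineer would, in place of code of your own. Each camera call takes 0.05 s, during which the arm holds its last target. There are 200 camera calls.

## Working session

There is one attempt and no reset: what is moved stays moved. The work goes in short steps, Python scripts to look and compute and a shell command to move; the robot and the scene stay as the last step left them, time stands still between calls to the robot, and variables do not carry over. Pictures are saved under pics/ and viewed, at most 10 in all, crops included, and the job is handed in when it is done.

```bash
mkdir -p pics; cat > h.py <<'E'
import numpy as np, cv2
from station import state, read_camera, boxes_of, finish_job
def K(c):
    f=c["color"].shape[0]/2/np.tan(np.radians(c["fov_y"])/2); return f
def ray(c,p):
    f=K(c); d=np.array([(p[0]-c["cx"])/f,(p[1]-c["cy"])/f]); u=d.copy()
    for _ in range(30): u=d/(1+c["k1"]*(u@u))
    R=np.array(c["R"]);t=np.array(c["t"]); return -R.T@t, R.T@np.array([u[0],u[1],1])
def at(c,p,z):
    o,d=ray(c,p); return o+d*(z-o[2])/d[2]
def proj(c,X):
    x=np.array(c["R"])@np.array(X)+np.array(c["t"]); u=x[:2]/x[2]; u=u*(1+c["k1"]*(u@u)); return u*K(c)+[c["cx"],c["cy"]]
def tri(cs,ps):
    A=np.zeros((3,3));b=np.zeros(3)
    for c,p in zip(cs,ps):
        o,d=ray(c,p);d/=np.linalg.norm(d);M=np.eye(3)-np.outer(d,d);A+=M;b+=M@o
    return np.linalg.solve(A,b)
def save(c,n): cv2.imwrite("pics/"+n+".png",c["color"][:,:,::-1])
E
python3 - <<'E'
from h import *
np.set_printoptions(precision=4,suppress=True)
s=state();print(s)
Z=dict(balance=.07,pan_centre=.066,roof_handle=.136,bearing_centre=.012,mat=.003,brush=.006,marker=.005)
for n in ("scene","top","wrist"):
    c=read_camera(n);save(c,n+"0");print(n,c["fov_y"],c["k1"],(-np.array(c["R"]).T@c["t"]))
    for k,z in Z.items():
        for b in boxes_of(n,k)[:2]: print(k,round(b["conf"],2),np.round(b["centre"],1),at(c,b["centre"],z))
E
```

```text
{'t': 0.0, 'joint_positions': array([ 1.2213,  0.0919,  1.2319, -0.    ,  1.8198, -0.0567]), 'joint_vel': array([-0.0002, -0.    ,  0.0006, -0.0005,  0.0003, -0.0001]), 'tau': array([ -0.0026, -45.8736, -41.8016,  -0.0003,   0.0121,  -0.    ]), 'position': array([0.1731, 0.5741, 0.2022]), 'tcp_rot': array([-0.0002,  0.1459,  0.9893, -0.001 ]), 'ft_force': array([ 0.2796,  1.0063, -0.0801]), 'moment': array([0.0049, 0.0211, 0.0554]), 'gripper_force': 0.0, 'gripper_width': 0.08496347750384142}
scene 44.863703579319434 0.018633721372399853 [1.0752 0.4181 1.5752]
balance 0.64 [347.2 299.7] [0.5285 0.0043 0.07  ]
pan_centre 0.89 [341.8 298.4] [ 0.5351 -0.0103  0.066 ]
pan_centre 0.41 [246.7 226. ] [ 0.5692 -0.3802  0.066 ]
roof_handle 0.61 [360.6 274.1] [ 0.4702 -0.0053  0.136 ]
bearing_centre 0.48 [256.7 244.3] [ 0.5727 -0.3371  0.012 ]
mat 0.65 [273.2 238.2] [ 0.5183 -0.3218  0.003 ]
brush 0.73 [250.1 226.6] [ 0.5429 -0.4028  0.006 ]
marker 0.55 [426.8 321.9] [0.391  0.1954 0.005 ]
top 47.66070363850497 -0.04250444287400159 [ 0.4021 -0.1787  1.3806]
balance 0.64 [262.7 221.3] [ 0.5161 -0.0073  0.07  ]
pan_centre 0.93 [259.6 221.7] [0.5156 0.0008 0.066 ]
pan_centre 0.24 [262.5 240.4] [ 0.4699 -0.0056  0.066 ]
roof_handle 0.83 [259.4 239.5] [ 0.4686 -0.0077  0.136 ]
mat 0.66 [393.1 224.8] [ 0.5055 -0.3301  0.003 ]
mat 0.22 [501.4 223.3] [ 0.5032 -0.6062  0.003 ]
brush 0.94 [418.4 203.2] [ 0.5589 -0.3956  0.006 ]
wrist 71.77020081702095 -0.03117524960458554 [0.093  0.5983 0.3731]
balance 0.78 [ 12.5 451.8] [0.352  0.0907 0.07  ]
pan_centre 0.85 [ 14.5 451. ] [0.3548 0.0878 0.066 ]
```

View pics/scene0.png

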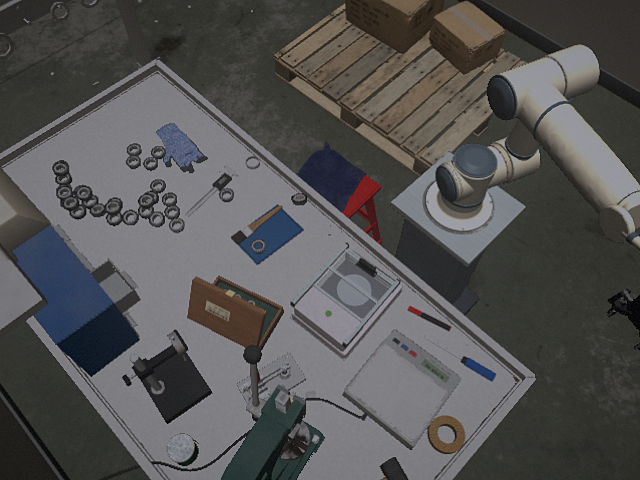

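View pics/top0.png

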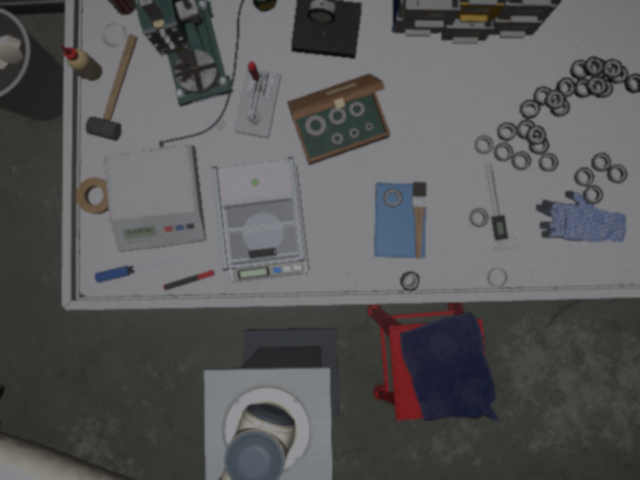

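The scene picture shows the balance with its handle at about (368,267) and the bearing on the mat at (258,245). In the top picture the handle is at (262,252) and the bearing at (393,197). The roof handle boxes mark the leaf rather than the bar, so I will measure the bar on enlarged crops.

```bash
python3 - <<'E'
import cv2,numpy as np
t=cv2.imread("pics/top0.png");s=cv2.imread("pics/scene0.png")
f=lambda i,x,y,w,h,k:cv2.resize(i[y:y+h,x:x+w],None,fx=k,fy=k,interpolation=cv2.INTER_CUBIC)
a=f(t,205,150,100,140,4);b=f(t,370,175,70,90,4)
c=f(s,285,235,130,125,3);d=f(s,225,195,90,75,3)
im=np.zeros((560,800,3),np.uint8)
im[:560,:400]=a; im[:375,400:790]=c
cv2.imwrite("pics/bal.png",im)
im=np.zeros((360,560,3),np.uint8); im[:360,:280]=b; im[:225,285:555]=d
cv2.imwrite("pics/mat.png",im)
E
```

```text
(no output)
```

View pics/bal.png

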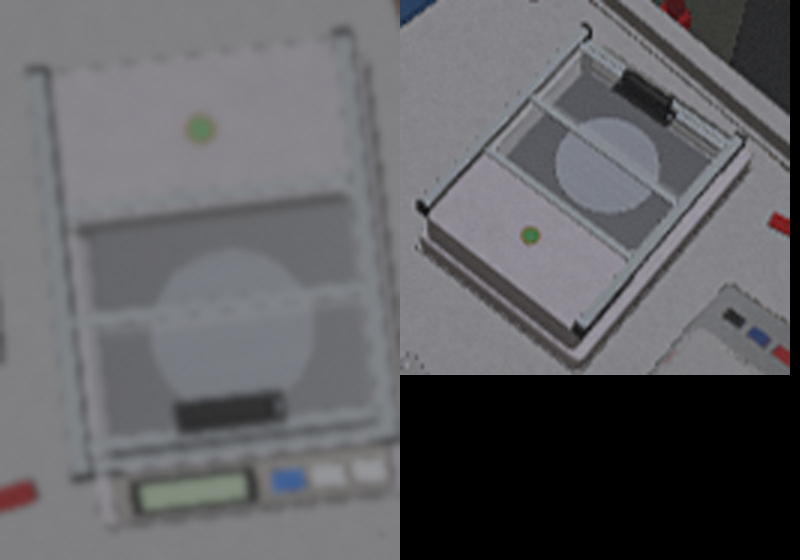

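View pics/mat.png

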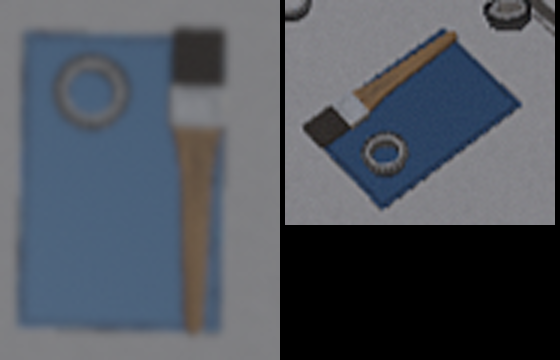

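Balance crop: pan centre at top ≈(263,231.5) and scene ≈(354,290); handle at top ≈(262.3,252.5) and scene ≈(366,267). Mat crop: bearing at top ≈(392.5,197.5) and scene ≈(258,246). The brush lies to its right.

```bash
python3 - <<'E'
from h import *
np.set_printoptions(precision=4,suppress=True)
t=read_camera("top");s=read_camera("scene")
q=lambda x,y,x0,y0,k:np.array([(x+.5)/k-.5+x0,(y+.5)/k-.5+y0])
A=lambda x,y:q(x,y,205,150,4)
C=lambda x,y:q(x-400,y,285,235,3)
P=dict(pan=(A(233,327),C(607,165),.066),handle=(A(230,409),C(644,96),.148),bear=(q(91,91,370,175,4),q(100,154,225,195,3),.021))
for k,(a,b,z) in P.items(): print(k,tri([t,s],[a,b]),at(t,a,z),at(s,b,z))
pt=[at(t,A(*p),.124) for p in((38,72),(342,34),(82,478))]+[at(s,C(*p),.124) for p in((423,207),(579,328),(586,32),(742,140))]
for x in pt: print(x)
yaw=lambda d:np.degrees(np.arctan2(d[1],d[0]))
print(yaw(pt[0]-pt[2]),[yaw(pt[3]-pt[5]),yaw(pt[4]-pt[6])], yaw(at(t,A(285,405),.148)-at(t,A(175,418),.148)))
for p in ((172,128),(78,490)): pass
E
```

```text
pan [ 0.4915 -0.0063  0.0654] [ 0.4919 -0.0068  0.066 ] [ 0.4913 -0.0056  0.066 ]
handle [ 0.44   -0.0126  0.1299] [ 0.4396 -0.0151  0.148 ] [ 0.4478 -0.007   0.148 ]
bear [ 0.5743 -0.3291  0.0134] [ 0.5733 -0.3283  0.021 ] [ 0.5768 -0.3255  0.021 ]
[0.6402 0.098  0.124 ]
[ 0.6581 -0.0807  0.124 ]
[0.4022 0.0746 0.124 ]
[ 0.663  -0.0769  0.124 ]
[0.6445 0.1014 0.124 ]
[ 0.4264 -0.1     0.124 ]
[0.406  0.0803 0.124 ]
5.599586054242239 [np.float64(5.592124772475958), np.float64(5.044261907444006)] -84.51505381692208
```

```bash
cat > d.py <<'E'
import sys
from h import *
def delta(X):
    from scipy.spatial.transform import Rotation as R
    s=state();w=s["tcp_rot"];r=R.from_quat([w[1],w[2],w[3],w[0]])
    M=r.as_matrix();print("pos",np.round(s["position"],4),"yaw_y",round(np.degrees(np.arctan2(M[1,1],M[0,1])),2),"tilt",np.round(M[:,2],3),"t",s["t"])
    print("F",np.round(s["ft_force"],1),"w",round(s["gripper_width"],4),"gf",s["gripper_force"])
    print("tool delta mm",np.round(1000*M.T@(np.array(X)-s["position"]),1))
if __name__=="__main__": delta([float(v) for v in sys.argv[1:4]])
E
python3 -m creep '[[0,[0,0,0],8.46],[0,[0,0,0],8.46],[0,[0,0,0],8.46],[0,[0,0,0],8.46],[0,[0,0,0],8.46],[0,[0,0,0],8.46],[0,[0,0,0],8.46],[0,[0,0,0],8.46]]'; python3 d.py 0.44 -0.0115 0.22
```

```text
t: 2.1
position: [0.1732, 0.5745, 0.2033]
tcp_rot: [0.0, 0.674, 0.738, -0.0]
ft_force: [0.0, -0.5, -1.0]
gripper_width: 0.0853
gripper_force: 0.0
pos [0.1732 0.5745 0.2033] yaw_y 5.2 tilt [-0. -0. -1.] t 2.1
F [ 0.  -0.5 -1. ] w 0.0853 gf 0.0
tool delta mm [-607.7  212.6  -16.6]
```

```bash
python3 -m creep '[[0,[-0.042,0.015,-0.0015],0],[0,[-0.042,0.015,-0.0015],0],[0,[-0.042,0.015,-0.0015],0],[0,[-0.042,0.015,-0.0015],0],[0,[-0.042,0.015,-0.0015],0],[0,[-0.042,0.015,-0.0015],0],[0,[-0.042,0.015,-0.0015],0],[0,[-0.042,0.015,-0.0015],0]]' >/dev/null; python3 -m creep '[[0,[-0.042,0.015,-0.0015],0],[0,[-0.042,0.015,-0.0015],0],[0,[-0.042,0.015,-0.0015],0],[0,[-0.042,0.015,-0.0015],0],[0.4,[-0.042,0.015,-0.0015],0],[0.4,[-0.042,0.015,-0.0015],0],[0.4,[-0.02,0.003,0],0],[0.4,[0,0,0],0]]'>/dev/null; python3 d.py 0.44 -0.0115 0.22
python3 - <<'E'
from h import *
c=read_camera("wrist");save(c,"w1")
for z in(.136,.151): print(proj(c,[.44,-.0115,z]))
print(proj(c,[.4915,-.0063,.066]))
E
```

```text
pos [ 0.4442 -0.0125  0.224 ] yaw_y 5.3 tilt [-0.001 -0.001 -1.   ] t 3.7
F [ 0.2  0.5 -0.1] w 0.0518 gf 0.0
tool delta mm [ 1.4 -4.1  4. ]
[320.33761921 234.77895481]
[320.03095243 240.69029175]
[372.43083229 213.38327263]
```

View pics/w1.png

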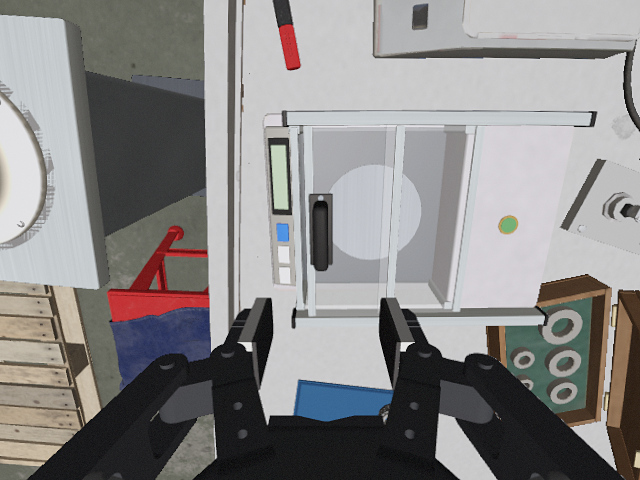

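The handle is at (321,235) and the pan centre at about (374,212), both within 2 px of my estimates. I will descend and grip the bar.

```bash
python3 -m creep '[[0.4,[0.001,-0.004,0.02],0],[0.4,[0,0,0.03],0],[0.4,[0,0,0.03],0],[0.4,[0,0,0.013],0],[0.4,[0,0,0],0],[1,[0,0,0],0],[1,[0,0,0],0],[1,[0,0,0],0]]' 40 >/dev/null;  python3 -m creep '[[1,[0,0,0],0],[1,[0,0,0],0],[1,[0,0,0],0],[1,[0,0,0],0],[1,[0,0,0],0],[1,[0,0,0],0],[1,[0,0,0],0],[1,[0,0,0],0]]'>/dev/null; python3 d.py 0.573 0.0016 0.130
```

```text
pos [ 0.4398 -0.0095  0.1314] yaw_y 5.55 tilt [-0.  0. -1.] t 5.35
F [ 0.7  0.2 -0.4] w 0.0002 gf 0.0
tool delta mm [ -1.8 133.6   1.4]
```

```bash
python3 - <<'E'
from h import *
c=read_camera("wrist");save(c,"w2")
print(state()["gripper_width"],state()["position"])
E
```

```text
-0.0003219029545868245 [ 0.43983426 -0.00947746  0.13136343]
```

View pics/w2.png

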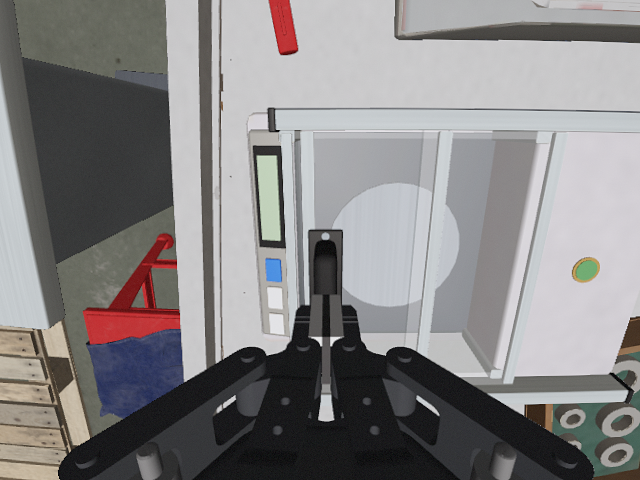

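The wrist picture shows the bar end at (325,270) running under the fingers, but the opening reads 0. I will project the expected bar and pad points to see which is right.

```bash
python3 - <<'E'
from h import *
np.set_printoptions(precision=1,suppress=True)
c=read_camera("wrist")
a=np.radians(5.5);ex=np.array([np.cos(a),np.sin(a),0]);ey=np.array([-np.sin(a),np.cos(a),0])
p=state()["position"]
print("tcp",proj(c,p),"tcp y+11",proj(c,p+.011*ey))
for z in(.1314,.14,.15,.16,.17): print(z,"pad front edge 0,+-6:",*[proj(c,[*(p+.011*ey+k*ex)[:2],z]) for k in(-.006,0,.006)])
h=np.array([.44,-.0115,0])
for z in(.1225,.136,.151): print("bar end",z,*[proj(c,h+.027*ey+k*ex+[0,0,z]) for k in(-.006,.006)])
im=c["color"][220:440,250:400]
cv2.imwrite("pics/w2c.png",cv2.resize(im,None,fx=2.7,fy=2.7,interpolation=cv2.INTER_CUBIC)[:,:,::-1])
print(state()["joint_positions"])
E
```

```text
tcp [325.2 284.4] tcp y+11 [325.2 266.5]
0.1314 pad front edge 0,+-6: [314.4 266.5] [325.2 266.5] [336.  266.5]
0.14 pad front edge 0,+-6: [313.9 272.9] [325.2 272.9] [336.5 272.9]
0.15 pad front edge 0,+-6: [313.2 281.1] [325.2 281.1] [337.1 281.1]
0.16 pad front edge 0,+-6: [312.5 290.3] [325.1 290.3] [337.8 290.3]
0.17 pad front edge 0,+-6: [311.6 300.7] [325.1 300.7] [338.6 300.7]
bar end 0.1225 [314.6 237.6] [335.8 237.6]
bar end 0.136 [313.8 245.5] [336.5 245.5]
bar end 0.151 [312.7 255.9] [337.5 255.9]
[-0.1 -0.4  1.8  0.   1.7 -0.2]
```

View pics/w2c.png

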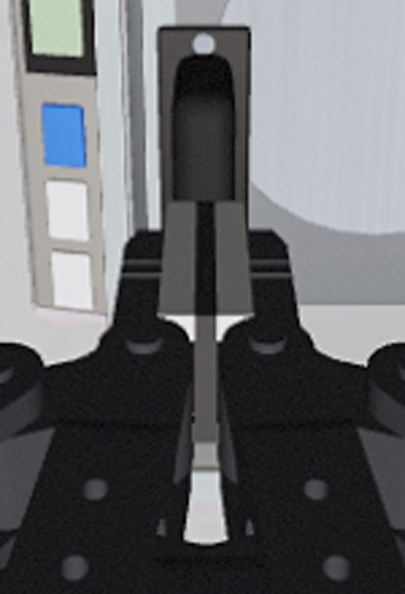

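```bash
python3 - <<'E'
from h import *
np.set_printoptions(precision=4,suppress=True)
c=read_camera("wrist");p=state()["position"]
o,_=ray(c,(320,240));print("cam",o-p, "axis",np.array(c["R"])[2])
for (l,r) in (((272,298),(380,298)),((258,385),(397,385))):
    _,d1=ray(c,l);_,d2=ray(c,r)
    k=.0518/np.linalg.norm(d2-d1); print("tip rel TCP",o+k*(d1+d2)/2-p)
E
python3 -m creep '[[0.4,[0,0,0],0],[0.4,[0,0,0],0],[0.4,[0,0,0],0],[0.4,[0,0,0],0],[0.4,[0,0,0.004],0],[0.4,[0,0,0.004],0],[0.4,[0,0,0],0],[0.4,[0,0,0],0]]'
```

```text
cam [-0.0078  0.0832  0.1697] axis [ 0.0318 -0.3258 -0.9449]
tip rel TCP [-0.0002  0.0067  0.0282]
tip rel TCP [ 0.0016 -0.0065  0.071 ]
t: 6.3
position: [0.4397, -0.0095, 0.123]
tcp_rot: [-0.0, 0.672, 0.74, -0.0]
ft_force: [-0.0, 0.4, 0.3]
gripper_width: 0.0514
gripper_force: 0.0
```

The pads show their tips about 25 mm behind the nominal TCP, so they closed above the bar. I will go lower, watching the force.

```bash
python3 -m creep '[[0.4,[0,0,0.003],0],[0.4,[0,0,0.003],0],[0.4,[0,0,0.002],0],[0.4,[0,0,0.002],0],[0.4,[0,0,0.002],0],[0.4,[0,0,0.002],0],[0.4,[0,0,0],0],[0.4,[0,0,0],0]]'; python3 -m creep '[[1,[0,0,0],0],[1,[0,0,0],0],[1,[0,0,0],0],[1,[0,0,0],0],[1,[0,0,0],0],[1,[0,0,0],0],[1,[0,0,0],0],[1,[0,0,0],0]]'
```

```text
t: 7.1
position: [0.4398, -0.0095, 0.1094]
tcp_rot: [-0.0, 0.672, 0.74, 0.0]
ft_force: [-0.3, 1.0, 0.5]
gripper_width: 0.0515
gripper_force: 0.0
t: 7.9
position: [0.4399, -0.0095, 0.1096]
tcp_rot: [0.0, 0.672, 0.74, 0.0]
ft_force: [-1.2, -0.0, 2.1]
gripper_width: 0.0107
gripper_force: 41.3
```

Gripped: opening 10.7 mm, pad force 41 N. I will slide it open.

```bash
python3 -m creep '[[1,[0,0.005,0],0],[1,[0,0.015,0],0],[1,[0,0.02,0],0],[1,[0,0.02,0],0],[1,[0,0.02,0],0],[1,[0,0.02,0],0],[1,[0,0.015,0],0],[1,[0,0.005,0],0]]' >/dev/null; python3 -m creep '[[1,[0,0.004,0],0],[1,[0,0.002,0],0],[1,[0,0.002,0],0],[1,[0,0.002,0],0],[1,[0,0.001,0],0],[1,[0,0.001,0],0],[1,[0,0,0],0],[1,[0,0,0],0]]'; python3 d.py 0.573 0.0016 0.110
```

```text
t: 9.5
position: [0.5714, 0.0035, 0.1096]
tcp_rot: [0.0, 0.672, 0.741, 0.0]
ft_force: [-0.3, 2.3, 5.1]
gripper_width: 0.0111
gripper_force: 41.7
pos [0.5714 0.0035 0.1096] yaw_y 5.56 tilt [ 0.001  0.    -1.   ] t 9.5
F [-0.3  2.3  5.1] w 0.0111 gf 41.69282913208008
tool delta mm [-2.1  1.4 -0.4]
```

```bash
python3 -m creep '[[1,[0,0.001,0],0],[1,[0,0.001,0],0],[1,[0,0.001,0],0],[1,[0,0.001,0],0],[1,[0,0.001,0],0],[1,[0,0.001,0],0],[1,[0,0.001,0],0],[1,[0,0,0],0]]'; python3 d.py 0.573 0.0016 0.110
```

```text
t: 10.3
position: [0.5723, 0.0036, 0.1096]
tcp_rot: [-0.005, 0.672, 0.74, -0.005]
ft_force: [-26.0, 0.1, 15.6]
gripper_width: 0.0107
gripper_force: 43.1
pos [0.5723 0.0036 0.1096] yaw_y 5.53 tilt [-0.014 -0.001 -1.   ] t 10.3
F [-26.    0.1  15.6] w 0.0107 gf 43.05589735507965
tool delta mm [-2.1  0.5 -0.4]
```

The force of −26 N at the stop means the roof is fully open, which fits the pan estimate (x ≈ 0.4905). I will release, rise and go to the bearing.

```bash
python3 -m creep '[[0.3,[0,0,0],0],[0.3,[0,0,0],0],[0.3,[0,0,0],0],[0.3,[0,0,-0.02],0],[0.3,[0,0,-0.03],0],[0.3,[0,0,-0.03],0],[0,[-0.04,0,0],0],[0,[-0.045,0,0],0]]' >/dev/null; python3 -m creep '[[0,[-0.045,0,0],0],[0,[-0.045,0,0],0],[0,[-0.045,0,0],0],[0,[-0.045,0,0],0],[0,[-0.03,0,0],0],[0,[0,0,0],0],[0,[0,0,0],0],[0,[0,0,0],0]]' >/dev/null; python3 d.py 0.5745 -0.328 0.10
python3 - <<'E'
from h import *
c=read_camera("wrist");save(c,"w3")
np.set_printoptions(precision=4,suppress=True)
for z in(.021,.012): print(proj(c,[.5745,-.328,z]))
b=boxes_of("wrist","bearing_centre")
for q in b[:2]: print(q["conf"],q["centre"],at(c,q["centre"],.012))
for q in boxes_of("wrist","roof_handle")[:2]: print(q)
E
```

```text
pos [ 0.6069 -0.2888  0.1892] yaw_y 5.59 tilt [-0.  0. -1.] t 11.9
F [ 0.1 -0.6 -1.5] w 0.0854 gf 0.0
tool delta mm [-35.9 -36.   89.2]
[292.0653 245.1696]
[292.8429 242.4592]
0.76 [293.5, 251.5] [ 0.5759 -0.3386  0.012 ]
{'centre': [290.0, 252.2], 'conf': 0.65}
```

View pics/w3.png

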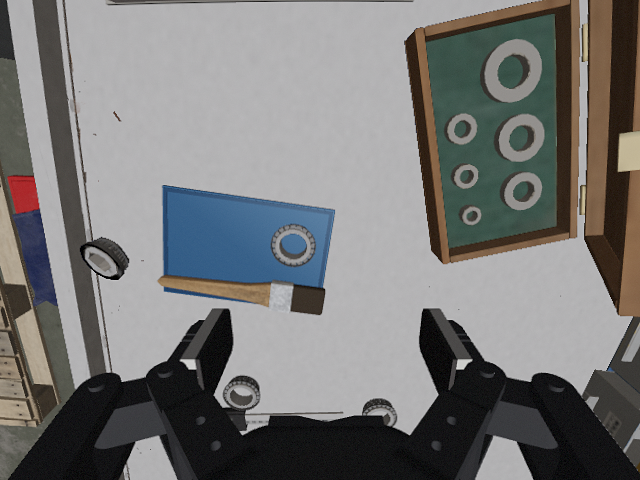

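The bearing shows at (294,245), matching my estimate of (292,245), and the brush starts below it at row 283. I will lower the fingers along the mat's long side.

```bash
python3 -m creep '[[0,[-0.018,-0.018,0.01],0],[0.2,[-0.018,-0.017,0.03],0],[0.28,[0,0,0.04],0],[0.28,[0,0,0.04],0],[0.28,[0,0,0.03],0],[0.28,[0,0,0.02],0],[0.28,[0,0,0.01],0],[0.28,[0,0,0],0]]'; python3 d.py 0.5755 -0.328 -0.01
```

```text
t: 12.85
position: [0.5748, -0.3278, 0.0079]
tcp_rot: [-0.001, 0.672, 0.741, -0.0]
ft_force: [-0.7, 0.6, -0.2]
gripper_width: 0.0617
gripper_force: 0.0
pos [ 0.5748 -0.3278  0.0079] yaw_y 5.6 tilt [-0.002  0.001 -1.   ] t 12.85
F [-0.7  0.6 -0.2] w 0.0617 gf 0.0
tool delta mm [-0.3  0.8 17.9]
```

```bash
python3 -m creep '[[0.28,[0,0,0.004],0],[0.28,[0,0,0.004],0],[0.28,[0,0,0.004],0],[0.28,[0,0,0.004],0],[0.28,[0,0,0.003],0],[0.28,[0,0,0.002],0],[0.28,[0,0,0],0],[0.28,[0,0,0],0]]';python3 -m creep '[[0.28,[0,0,0.001],0],[0.28,[0,0,0.001],0],[0.28,[0,0,0.001],0],[0.28,[0,0,0.001],0],[0.28,[0,0,0],0],[0.28,[0,0,0],0],[0.28,[0,0,0],0],[0.28,[0,0,0],0]]'
```

```text
t: 13.65
position: [0.5753, -0.3289, -0.0116]
tcp_rot: [0.0, 0.672, 0.74, -0.0]
ft_force: [-0.7, 0.9, -0.1]
gripper_width: 0.0618
gripper_force: 0.0
t: 14.45
position: [0.5754, -0.3289, -0.0155]
tcp_rot: [0.0, 0.672, 0.74, 0.0]
ft_force: [-0.1, -0.3, -0.7]
gripper_width: 0.0614
gripper_force: 0.0
```

```bash
python3 -m creep '[[0.28,[0,0,0.002],0],[0.28,[0,0,0.002],0],[0.28,[0,0,0.001],0],[0.28,[0,0,0],0],[0.28,[0,0,0.001],0],[0.28,[0,0,0],0],[0.28,[0,0,0],0],[0.28,[0,0,0],0]]';python3 -m creep '[[0.28,[0,0,0.001],0],[0.28,[0,0,0],0],[0.28,[0,0,0.001],0],[0.28,[0,0,0],0],[0.28,[0,0,0.0005],0],[0.28,[0,0,0],0],[0.28,[0,0,0],0],[0.28,[0,0,0],0]]'
```

```text
t: 15.25
position: [0.5753, -0.3289, -0.0216]
tcp_rot: [0.0, 0.672, 0.74, -0.0]
ft_force: [0.1, -0.0, 0.7]
gripper_width: 0.0616
gripper_force: 0.0
t: 16.05
position: [0.5754, -0.3289, -0.0241]
tcp_rot: [0.0, 0.672, 0.74, 0.0]
ft_force: [0.6, -0.4, 0.8]
gripper_width: 0.0615
gripper_force: 0.0
```

```bash
python3 -m creep '[[0.4,[0,0,0],0],[0.45,[0,0,0],0],[0.5,[0,0,0],0],[0.6,[0,0,0],0],[0.6,[0,0,0],0],[0.6,[0,0,0],0],[0.6,[0,0,0],0],[0.6,[0,0,0],0]]' 60
```

```text
t: 16.85
position: [0.5756, -0.3291, -0.0234]
tcp_rot: [0.0, 0.672, 0.74, 0.0]
ft_force: [-0.7, 0.7, 5.2]
gripper_width: 0.0457
gripper_force: 60.7
```

```bash
python3 -m creep '[[0.6,[0,0,-0.003],0],[0.6,[0,0,-0.005],0],[0.6,[0,0,-0.01],0],[0.6,[0,0,-0.02],0],[0.6,[0,0,-0.02],0],[0.6,[0,0,-0.03],0],[0.6,[0,0,-0.04],0],[0.6,[0,0,-0.04],0]]' ; python3 d.py 0.4905 -0.0063 0.13; python3 - <<'E'
from h import *
c=read_camera("wrist");im=c["color"][240:480,180:460]
cv2.imwrite("pics/w4.png",cv2.resize(im,None,fx=2,fy=2,interpolation=cv2.INTER_CUBIC)[:,:,::-1])
E
```

```text
t: 17.65
position: [0.5749, -0.3286, 0.1453]
tcp_rot: [-0.0, 0.672, 0.74, -0.0]
ft_force: [1.0, -0.6, 0.6]
gripper_width: 0.0451
gripper_force: 61.4
pos [ 0.5749 -0.3286  0.1453] yaw_y 5.54 tilt [-0.001  0.    -1.   ] t 17.65
F [ 1.  -0.6  0.6] w 0.0451 gf 61.381407340813894
tool delta mm [329.  -52.9  15.5]
```

View pics/w4.png

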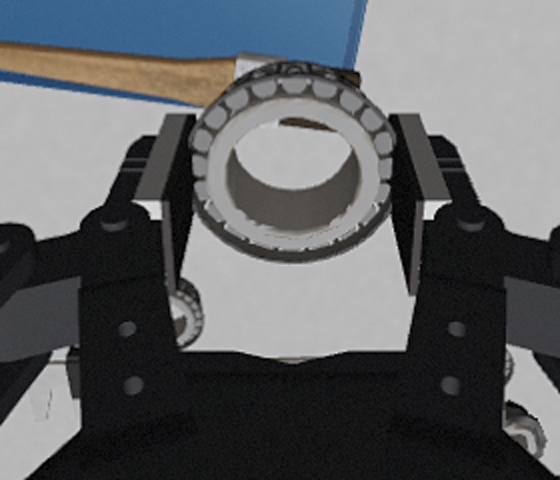

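The bearing hangs between the pads, with its ring at about (326,321) in full-picture pixels. I will check its tilt by overlaying a flat model.

```bash
python3 - <<'E'
from h import *
from scipy.optimize import least_squares
c=read_camera("wrist");p=state()["position"]
th=np.linspace(0,2*np.pi,73)
im=c["color"].copy()
big=cv2.resize(im[240:480,180:460],None,fx=2,fy=2,interpolation=cv2.INTER_CUBIC)[:,:,::-1].copy()
def draw(r,z,col,pitch=0,dy=0):
    pts=[]
    for a in th:
        v=np.array([r*np.cos(a),r*np.sin(a),z-.1807]); ca,sa=np.cos(pitch),np.sin(pitch)
        v=np.array([v[0],v[1]*ca-v[2]*sa,v[1]*sa+v[2]*ca])
        q=proj(c,np.array([p[0],p[1]+dy,.1807])+v); pts.append((q-[180,240]+.5)*2-.5)
    pts=np.array(pts);print(r,z,"x",pts[:,0].min().round(),pts[:,0].max().round(),"y",pts[:,1].min().round(),pts[:,1].max().round())
    cv2.polylines(big,[pts.astype(int)],True,col,1)
draw(.025,.1897,(0,0,255));draw(.0225,.1717,(0,255,0));draw(.0155,.1897,(0,255,255))
cv2.imwrite("pics/w5.png",big)
E
```

```text
0.025 0.1897 x 188.0 401.0 y 60.0 245.0
0.0225 0.1717 x 207.0 380.0 y 39.0 193.0
0.0155 0.1897 x 228.0 360.0 y 98.0 213.0
```

View pics/w5.png

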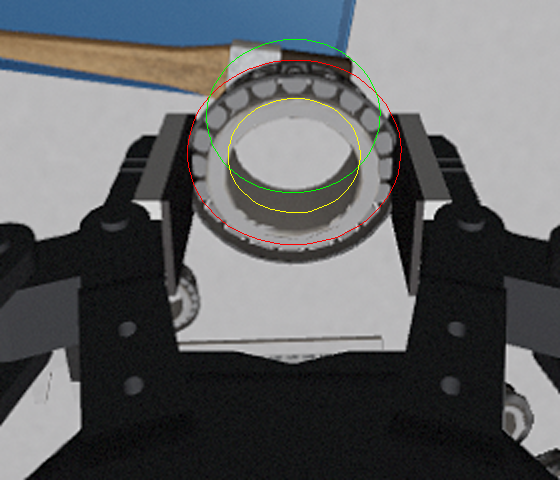

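The ring's extents (rows 60–262 against 39–245 predicted, equal size) fit a flat bearing offset by a few mm towards −y. I will carry it over the pan.

```bash
python3 -m creep '[[0.6,[0.02,-0.004,0],0],[0.6,[0.04,-0.007,0],0],[0.6,[0.045,-0.007,0],0],[0.6,[0.045,-0.007,0],0],[0.6,[0.045,-0.007,0],0],[0.6,[0.045,-0.007,0],0],[0.6,[0.045,-0.007,0],0],[0.6,[0.035,-0.005,0],0]]'>/dev/null; python3 -m creep '[[0.6,[0.011,-0.002,0.01],0],[0.6,[0,0,0.02],0],[0.6,[0,0,0.02],0],[0.6,[0,0,0.02],0],[0.6,[0,0,0.01],0],[0.6,[0,0,0.005],0],[0.6,[0,0,0],0],[0.6,[0,0,0],0]]'; python3 d.py 0.4905 -0.004 0.045
```

```text
t: 19.35
position: [0.4911, -0.0048, 0.0598]
tcp_rot: [0.001, 0.672, 0.74, 0.0]
ft_force: [0.9, 0.7, -0.4]
gripper_width: 0.0452
gripper_force: 61.5
pos [ 0.4911 -0.0048  0.0598] yaw_y 5.53 tilt [ 0.001 -0.    -1.   ] t 19.35
F [ 0.9  0.7 -0.4] w 0.0452 gf 61.4687569331727
tool delta mm [ 0.9 -0.6 14.8]
```

```bash
python3 -m creep '[[0.6,[0,0,0.004],0],[0.6,[0,0,0.004],0],[0.6,[0,0,0.003],0],[0.6,[0,0,0.002],0],[0.6,[0,0,0.001],0],[0.6,[0,0,0],0],[0.6,[0,0,0],0],[0.6,[0,0,0],0]]'; python3 -m creep '[[0.6,[0,0,0.001],0],[0.6,[0,0,0],0],[0.6,[0,0,0.001],0],[0.6,[0,0,0],0],[0.6,[0,0,0.001],0],[0.6,[0,0,0],0],[0.6,[0,0,0],0],[0.6,[0,0,0],0]]'
```

```text
t: 20.15
position: [0.4907, -0.0046, 0.0451]
tcp_rot: [0.0, 0.672, 0.74, 0.0]
ft_force: [0.7, -0.6, -0.7]
gripper_width: 0.0455
gripper_force: 61.5
t: 20.95
position: [0.4906, -0.0046, 0.0419]
tcp_rot: [0.0, 0.672, 0.74, 0.0]
ft_force: [0.9, -0.5, -1.8]
gripper_width: 0.0452
gripper_force: 61.5
```

```bash
python3 -m creep '[[0.6,[0,0,0.001],0],[0.6,[0,0,0],0],[0.6,[0,0,0.0005],0],[0.6,[0,0,0],0],[0.6,[0,0,0.0005],0],[0.6,[0,0,0],0],[0.6,[0,0,0],0],[0.6,[0,0,0],0]]'; python3 -m creep '[[0.6,[0,0,0.0005],0],[0.6,[0,0,0],0],[0.6,[0,0,0.0005],0],[0.6,[0,0,0],0],[0.6,[0,0,0],0],[0.6,[0,0,0],0],[0.6,[0,0,0],0],[0.6,[0,0,0],0]]'
```

```text
t: 21.75
position: [0.4906, -0.0046, 0.0399]
tcp_rot: [0.0, 0.672, 0.74, 0.0]
ft_force: [-0.1, 0.4, -1.6]
gripper_width: 0.0456
gripper_force: 61.5
t: 22.55
position: [0.4907, -0.0045, 0.039]
tcp_rot: [0.0, 0.672, 0.74, 0.0]
ft_force: [-0.4, 0.6, 1.3]
gripper_width: 0.0453
gripper_force: 61.6
```

Contact came at the predicted height (about 0.0395), so the bearing is flat on the pan. I will release and rise.

```bash
python3 -m creep '[[0.5,[0,0,0],0],[0.4,[0,0,0],0],[0.3,[0,0,0],0],[0.25,[0,0,0],0],[0.25,[0,0,0],0],[0.25,[0,0,0],0],[0.25,[0,0,-0.005],0],[0.25,[0,0,-0.015],0]]'; python3 -m creep '[[0.25,[0,0,-0.03],0],[0.25,[0,0,-0.04],0],[0.25,[0,0,-0.04],0],[0.3,[0.01,0.025,-0.02],0],[0.35,[0,0.03,0],0],[0.35,[0,0.03,0],0],[0.35,[0,0,0],0],[0.35,[0,0,0],0]]';python3 d.py 0.572 0.0036 0.1096
python3 - <<'E'
from h import *
np.set_printoptions(precision=4,suppress=True)
for n in("wrist","scene","top"):
    c=read_camera(n);save(c,n+"_p")
    for k,z in(("bearing_centre",.075),("pan_centre",.066)):
        for b in boxes_of(n,k)[:2]: print(n,k,round(b["conf"],2),np.array(b["centre"]),at(c,b["centre"],z))
    print(n,"exp",proj(c,[.4905,-.0063,.075]))
E
```

```text
t: 23.35
position: [0.4895, -0.0045, 0.058]
tcp_rot: [-0.001, 0.672, 0.74, -0.001]
ft_force: [-0.2, 0.7, 0.8]
gripper_width: 0.0638
gripper_force: 0.0
t: 24.15
position: [0.5742, 0.0136, 0.1892]
tcp_rot: [-0.0, 0.672, 0.741, -0.0]
ft_force: [-0.3, -0.9, 0.1]
gripper_width: 0.0555
gripper_force: 0.0
pos [0.5742 0.0136 0.1892] yaw_y 5.55 tilt [-0.001 -0.    -1.   ] t 24.15
F [-0.3 -0.9  0.1] w 0.0555 gf 0.0
tool delta mm [-9.8 -3.1 79.6]
wrist bearing_centre 0.73 [222.8 242.5] [ 0.4828 -0.0096  0.075 ]
wrist pan_centre 0.92 [278.5 228.3] [0.5315 0.0059 0.066 ]
wrist exp [231.2427 239.8398]
scene bearing_centre 0.65 [355.  285.3] [ 0.4821 -0.0099  0.075 ]
scene bearing_centre 0.22 [217.6 185.4] [ 0.5389 -0.5525  0.075 ]
scene pan_centre 0.76 [344.2 306.5] [0.5481 0.0117 0.066 ]
scene pan_centre 0.36 [218.2 184.5] [ 0.532  -0.5597  0.066 ]
scene exp [353.8735 287.9894]
top bearing_centre 0.51 [258.7 224.7] [0.5076 0.0019 0.075 ]
top pan_centre 0.83 [276.1 219.3] [ 0.5206 -0.0395  0.066 ]
top pan_centre 0.25 [269.1 184. ] [ 0.6074 -0.0237  0.066 ]
top exp [262.1732 231.7013]
```

```bash
python3 - <<'E'
from h import *
np.set_printoptions(precision=4,suppress=True)
c=read_camera("wrist");g=cv2.cvtColor(c["color"],cv2.COLOR_RGB2GRAY)
th=np.linspace(0,2*np.pi,180,endpoint=False)
ctr=np.array([.4905,-.0063])
# pan rim: radial profile, strongest bright->dark edge between r=.040 and .060 at z=.066
def rim(z,r0,r1,ctr,sgn):
    rs=np.arange(r0,r1,.0003);P=[]
    for a in th:
        q=np.array([proj(c,[ctr[0]+r*np.cos(a),ctr[1]+r*np.sin(a),z]) for r in rs],np.float32)
        v=cv2.remap(g,q[None,:,0],q[None,:,1],cv2.INTER_LINEAR)[0].astype(float)
        v=np.convolve(v,np.ones(5)/5,'same');d=np.gradient(v)*sgn;d[:4]=0;d[-4:]=0
        i=d.argmax()
        if d[i]>2: P.append(ctr+rs[i]*np.array([np.cos(a),np.sin(a)]))
    P=np.array(P);w=np.ones(len(P),bool)
    for _ in range(6):
        A=np.c_[2*P[w],np.ones(w.sum())];s=np.linalg.lstsq(A,(P[w]**2).sum(1),rcond=None)[0]
        R=np.sqrt(s[2]+s[:2]@s[:2]);e=abs(np.linalg.norm(P-s[:2],axis=1)-R);w=e<max(.0015,np.median(e)*1.5)
    return s[:2],R,w.sum(),len(P)
print("pan",rim(.0655,.040,.062,ctr,-1))
print("bear outer top",rim(.0835,.019,.036,ctr,+1))
print("bore top",rim(.0835,.008,.020,ctr,+1),rim(.0835,.008,.020,ctr,-1))
E
```

```text
pan (array([ 0.4914, -0.0068]), np.float64(0.049577087835775246), np.int64(180), 180)
bear outer top (array([ 0.4921, -0.0036]), np.float64(0.024582510081414072), np.int64(180), 180)
bore top (array([ 0.4917, -0.0042]), np.float64(0.01503139660134267), np.int64(144), 144) (array([ 0.4893, -0.0077]), np.float64(0.016863657189144562), np.int64(107), 153)
```

The pan rim fits a 49.6 mm radius at (0.4914, −0.0068). The bearing fits 24.6 mm at (0.4921, −0.0036), so it sits flat, upright and 3 mm off centre. I will close the roof.

```bash
python3 -m creep '[[0.4,[-0.01,-0.003,0.01],0],[0.4,[0,0,0.03],0],[0.4,[0,0,0.025],0],[0.4,[0,0,0.012],0],[0.4,[0,0,0.002],0],[1,[0,0,0],0],[1,[0,0,0],0],[1,[0,0,0],0]]' 40 >/dev/null; python3 -m creep '[[1,[0,0,0],0],[1,[0,0,0],0],[1,[0,0,0],0],[1,[0,0,0],0],[1,[0,0,0],0],[1,[0,0,0],0],[1,[0,0,0],0],[1,[0,0,0],0]]'; python3 d.py 0.4288 -0.0104 0.1096
```

```text
t: 26.25
position: [0.5724, 0.0032, 0.1118]
tcp_rot: [0.001, 0.672, 0.74, 0.0]
ft_force: [-3.9, -0.3, 5.4]
gripper_width: 0.0107
gripper_force: 40.8
pos [0.5724 0.0032 0.1118] yaw_y 5.54 tilt [ 0.002 -0.    -1.   ] t 26.25
F [-3.9 -0.3  5.4] w 0.0107 gf 40.75271666049957
tool delta mm [   0.3 -144.3    2. ]
```

```bash
python3 -m creep '[[1,[0,-0.008,0],0],[1,[0,-0.018,0],0],[1,[0,-0.022,0],0],[1,[0,-0.022,0],0],[1,[0,-0.022,0],0],[1,[0,-0.02,0],0],[1,[0,-0.015,0],0],[1,[0,-0.007,0],0]]' ; python3 -m creep '[[1,[0,-0.004,0],0],[1,[0,-0.002,0],0],[1,[0,-0.001,0],0],[1,[0,-0.001,0],0],[1,[0,-0.001,0],0],[1,[0,0,0],0],[1,[0,0,0],0],[1,[0,0,0],0]]'; python3 d.py 0.4288 -0.0104 0.1096
```

```text
t: 27.05
position: [0.4392, -0.0101, 0.1118]
tcp_rot: [0.002, 0.672, 0.74, 0.001]
ft_force: [1.9, -1.2, 6.2]
gripper_width: 0.0102
gripper_force: 40.8
t: 27.85
position: [0.4311, -0.0108, 0.1117]
tcp_rot: [0.002, 0.672, 0.74, 0.001]
ft_force: [1.1, -1.7, 8.2]
gripper_width: 0.0105
gripper_force: 40.9
pos [ 0.4311 -0.0108  0.1117] yaw_y 5.54 tilt [ 0.004 -0.001 -1.   ] t 27.85
F [ 1.1 -1.7  8.2] w 0.0105 gf 40.8906090259552
tool delta mm [ 0.6 -2.2  2.1]
```

```bash
python3 -m creep '[[1,[0,-0.001,0],0],[1,[0,-0.001,0],0],[1,[0,-0.001,0],0],[1,[0,-0.001,0],0],[1,[0,-0.001,0],0],[1,[0,-0.001,0],0],[1,[0,-0.001,0],0],[1,[0,0,0],0]]'; python3 d.py 0.4288 -0.0104 0.1096
```

```text
t: 28.65
position: [0.4281, -0.0111, 0.1118]
tcp_rot: [0.005, 0.672, 0.741, 0.005]
ft_force: [19.8, -0.2, -1.7]
gripper_width: 0.011
gripper_force: 40.0
pos [ 0.4281 -0.0111  0.1118] yaw_y 5.57 tilt [ 0.014 -0.    -1.   ] t 28.65
F [19.8 -0.2 -1.7] w 0.011 gf 39.989781975746155
tool delta mm [0.6 0.7 2.2]
```

Hit the stop at full travel (144 mm, +20 N). I will release, rise clear and check.

```bash
python3 -m creep '[[0.4,[0,0,0],0],[0.4,[0,0,0],0],[0.4,[0,0,0],0],[0.4,[0,0,0],0],[0.4,[0,0,-0.015],0],[0.4,[0,0,-0.03],0],[0.4,[0,0,-0.04],0],[0.4,[0,0,-0.03],0]]'; python3 -m creep '[[0.4,[0,0,0],0],[0.4,[0,0,0],0],[0.4,[0,0,0],0],[0.4,[0,0,0],0],[0.4,[0,0,0],0],[0.4,[0,0,0],0],[0.4,[0,0,0],0],[0.4,[0,0,0],0]]'
python3 - <<'E'
from h import *
np.set_printoptions(precision=1,suppress=True)
c=read_camera("wrist");g=cv2.cvtColor(c["color"],cv2.COLOR_RGB2GRAY)
a=np.radians(5.5);e=np.array([np.cos(a),np.sin(a)]);n=np.array([-e[1],e[0]])
h=np.array([.4914,-.0068])-.063*e
ks=np.arange(-.02,.0205,.002)
# profile along balance x across the bar's top, averaged over its length
v=np.mean([[g[tuple(np.round(proj(c,[*(h+k*e+m*n),.151])).astype(int)[::-1])] for k in ks] for m in(-.01,0,.01)],axis=0)
for k,x in zip(ks,v): print(round(1000*k),int(x),end=" | ")
E
```

```text
t: 29.45
position: [0.423, -0.0111, 0.2284]
tcp_rot: [0.001, 0.672, 0.74, 0.001]
ft_force: [0.4, 0.2, 0.7]
gripper_width: 0.0513
gripper_force: 0.0
t: 30.25
position: [0.4229, -0.0111, 0.2247]
tcp_rot: [-0.0, 0.672, 0.74, -0.0]
ft_force: [-0.3, 0.3, -0.2]
gripper_width: 0.0509
gripper_force: 0.0
-20 184 | -18 185 | -16 186 | -14 171 | -12 201 | -10 155 | -8 74 | -6 38 | -4 40 | -2 57 | 0 57 | 2 57 | 4 40 | 6 70 | 8 115 | 10 167 | 12 177 | 14 175 | 16 184 | 18 188 | 20 186 |
```

```bash
python3 -c "
from station import finish_job
print(finish_job())"
```

```text
the job is handed in; nothing more can be done
None
```

The job is handed in: the roof was slid fully open to its stop, the bearing lies flat and the same way up on the pan about 3 mm off centre, and the roof is shut to its stop (about 31 s used); I did not re-check the bearing through the glass after shutting.

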